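# Refit the tee handle on a bench valve

### The arm

A 6-joint arm with a two-finger parallel gripper is mounted at the origin on the work surface. World frame = base frame: x ahead of the robot, y to its left, z up, the work surface at z = 0. Lengths are in m, angles in rad, forces in N, time in s.
With the tool pointing down it reaches from about 0.35 to 0.775 m from the base axis. Payload 7.3 kg.
Tool frame: the origin (TCP) lies at the very end of the fingers, on their centre line; the grasp point (between the pads) lies 19 mm behind it (pinch_z is the distance from the TCP to the grasp point, in m); z points along the fingers, y is the line along which they close (so a half turn about z gives the same grasp; the last joint's range is limited). The gripper opens to 92 mm and grips with 3 to 60 N. Pads are 19 mm wide; open, the fingers measure 130 mm over their backs; the gripper's body (75 mm by 190 mm) begins 47 mm behind the grasp point.
Start: joints at [1.044, 0.342, 1.524, -0, 1.275, -0.146], TCP at [0.195, 0.487, 0.227] pointing down, gripper open.
Joint ranges: [-2.53, 2.53], [-0.77, 2.02], [0.04, 2.7], [-1, 4.14], [0.28, 2.66], [-3.11, 3.11]. Speed limits (rad/s): [2.57, 2.57, 3.14, 3.14, 3.14, 3.14].

### API

Orientations are given as [roll, pitch, yaw] about the fixed x, y, z axes, in that order (R = Rz(yaw) Ry(pitch) Rx(roll)).
In Python, from cell import * gives the robot as it stands.
- The arm moves only by the tool arm_command, never from a script. Its arguments are lists of equal length, an entry for each row: "fingers": the gripper command: -1 is fully open, 1 is shut, values between are in proportion; "travel": the shift along the tool's x, y, z in m, a list of three; "dr": the turn, a rotation vector about the tool's x, y, z in degrees, a list of three. In form: {"fingers": [fingers, ...], "travel": [[x, y, z], ...], "dr": [[wx, wy, wz], ...]}. A call has 1 to 8 rows; each row is the pose to reach, as a shift and turn from the pose commanded when the call began, along the tool's axes at that moment; what a row does not reach only later rows make up. A row lasts 1/12 s, in which the tool goes at most 41.7 mm and 7.16 degrees, less where a joint would pass 70% of its speed; a pose out of reach is approached as far as the arm can. A call with a gripper value outside its range is refused whole. The fingers move at their own pace and stop on an object; "squeeze" is the grip in N (left out, the last holds). Time passes only in rows, so rows that repeat a pose let the fingers close. It gives the time, the measured TCP pose, the force, the opening and the grip force at its end, in the units of the state.
- observe(): the state, without advancing time (a new reading comes with each control period).
- read_camera(name): name is "scene" or "top"; returns a dict with "color" (480x640x3 uint8, blue, green, red), "z_map" (480x640 float32, m along the optical axis (not along the pixel's ray), 0 where there is no reading), "fx", "fy", "cx", "cy" (pixels), "k1" (the pictures are not rectified: a ray, as slopes to the right and down, at radius r is drawn at 1 + k1 r^2 times it, then the intrinsics apply), "R" (3x3) and "t" (3): a world point X has camera coordinates R X + t. Camera axes: x right, y down, z forward; pixel columns grow to the right and rows downward; lengths in m; the calibration is good to about 2 mm. A picture is of the moment at which its call begins.
- hand_in(): hands the job in; it is judged then, once.
The state is a dict: "time": time; "qpos": joint angles; "qvel": joint speeds; "joint_efforts": joint torques, N m; "tool_pos": TCP position; "tool_rot": TCP orientation; "contact_force": force on the tool from outside, world axes, zero at the start; "torque": the same for the moment, N m; "opening": finger opening in m; "grip_force": force on a finger pad.
Only numpy, scipy, OpenCV 4.12 (cv2) and the standard library are available. Lean on these libraries where they do the work, as an engineer would, in place of code of your own. Each camera call takes 0.05 s, during which the arm holds its last target. There are 200 camera calls.

### The job

Refit the loose tee handle on the bare square stem of the valve. It is lying on its side: first stand it upright on the counter on its bored end and let go, then take it by the crossbar and fit it on the stem, feeling for the turn at which the square bore drops over the square stem and never forcing it. Push it fully home, turn it until the crossbar lies along the pipe, let go, and leave the other things on the counter where they are.

Things in the scene. Friction and masses are not known exactly. Their poses are not given: they have to be found in the camera images.
- handle: Dark steel tee handle, 130 mm tall, about 0.45 kg: a square hub 44 x 44 x 100 mm, with a blind square bore (22.5 mm wide, 36 mm deep, parallel to the hub's faces) in its foot and a crossbar on its other end. Origin: centre of the bored foot face. z: from the foot to the crossbar; x: along the crossbar. It starts lying on a flat side of the hub, crossbar level.
- handle_bar (a point): Middle of the handle's crossbar, 115 mm from the foot along the handle's z (the bar spans 100 to 130 mm). The crossbar is a flat bar 130 mm long (handle x), 18 mm thick (handle y) and 30 mm high (handle z). Same axes as the handle.
- valve: Grey flanged valve fixed to the counter, 200 mm long over its two round 94 mm flanges. Origin: on the counter under its middle. x runs along the pipe (pipe axis 55 mm high), z up. In the middle a round bonnet, 84 mm across and 68 mm at its top, ends in a flat shoulder 100 mm above the counter, out of which the stem stands.
- stem_top (a point): Middle of the top of the stem, 130 mm above the counter: a square steel shaft 20 mm wide, 30 mm out of the shoulder, its top 6 mm tapering to 15 mm (handle home = foot on shoulder). Turns stiffly (0.12 N m) about the vertical, both ways. How its square is turned varies and is not given (these axes are the valve's): see or feel it; at first it is 20 to 70 degrees off the pipe.
- tin: Bystander: upright metal tin, 80 mm across, 100 mm tall; origin under its centre.
- manual: Bystander: thick paper manual lying flat, 170 x 120 x 30 mm; origin under its centre.
- carton: Bystander: small closed cardboard box, 100 x 70 x 45 mm; origin under its centre.
Things that resemble listed ones, but are neither listed nor needed, are in the scene too. What is shaped like the handle but purple or red is not meant.

How it is judged:
On the way, in this order (a step that is already met when the one before it is completed fails the run):
1. the handle stands upright on the counter on its bored end, let go (angle between handle's own z axis and vertical below 0.06 rad and height (world z) of handle below 0.006 m and height (world z) of handle_bar above 0.1 m and contact force between handle and the fingers below 0.3 N and linear speed of handle below 0.03 m/s), for 0.2 s.
2. the handle is fully home on the stem (horizontal distance between handle and stem_top below 0.005 m and z of handle in the frame of valve below 0.104 m and z of handle_bar in the frame of valve above 0.2 m and angle between handle's own z axis and vertical below 0.08 rad), for 0.2 s.
At the end, for the whole second after the job is handed in: The handle sits upright on the stem (tilt under 0.08 rad), its foot centre within 5 mm of the stem's axis and less than 4 mm above the bonnet's shoulder, its crossbar within 0.17 rad of the pipe's direction (either way round), at rest (all of step 2 and angle between the x axis of handle and the x axis of valve, either way round below 0.17 rad and linear speed of handle below 0.02 m/s and angular speed of handle below 0.1 rad/s); the robot touches nothing.
It fails at once if the handle is forced against the valve (over 100 N) (contact force between handle and valve above 100 N).
It fails at once if the tin is displaced by over 30 mm (distance of tin from where it was at the start of the episode above 0.03 m).
It fails at once if the manual is displaced by over 30 mm (distance of manual from where it was at the start of the episode above 0.03 m).
It fails at once if the carton is displaced by over 30 mm (distance of carton from where it was at the start of the episode above 0.03 m).
It also fails if it takes over 67 s, if anything falls off the work surface, if the arm or the gripper's body presses on something with over 40 N, if the wrist force passes 120 N, or if a joint passes its speed limit or range.

## Working session

There is one attempt and no reset: what is moved stays moved. The work goes in short steps, Python scripts to look and compute and a tool call to move; the robot and the scene stay as the last step left them, time stands still between calls to the robot, and variables do not carry over. Pictures are saved under pics/ and viewed, at most 10 in all, crops included, and the job is handed in when it is done.

Besides the shell and the picture viewer there is one more tool, called after ">>>" in YAML: its name, and indented under it one key for each argument. arm_command: Moves the arm, as the interface text tells. Its arguments: {"type":"object","properties":{"fingers":{"type":"array","items":{"type":"number"}},"travel":{"type":"array","items":{"type":"array","items":{"type":"number"}}},"dr":{"type":"array","items":{"type":"array","items":{"type":"number"}}},"squeeze":{"type":"number"}},"required":["fingers","travel","dr"]}

```bash
mkdir -p pics; ls; cat > h.py <<'E'
from cell import *
import numpy as np, cv2
from scipy.spatial.transform import Rotation as Ro
def cloud(c):
    h,w=c['z_map'].shape
    u,v=np.meshgrid(np.arange(w),np.arange(h))
    a=(u-c['cx'])/c['fx'];b=(v-c['cy'])/c['fy']
    x,y=a.copy(),b.copy()
    for _ in range(8):
        s=1+c['k1']*(x*x+y*y);x=a/s;y=b/s
    z=c['z_map'];P=np.stack([x*z,y*z,z],-1)
    W=(P-np.array(c['t']))@np.array(c['R'])
    W[z==0]=np.nan
    return W
E
python3 - <<'E'
from h import *
for n in ['scene','top']:
    c=read_camera(n);cv2.imwrite(f'pics/{n}0.png',c['color']);np.savez(f'{n}0.npz',**c)
print(observe())
E
```

```text
pics
{'time': 0.1, 'qpos': array([ 1.04403791e+00,  3.42663048e-01,  1.52493364e+00, -2.19930850e-05,
        1.27545055e+00, -1.46005835e-01]), 'qvel': array([-3.49685411e-04, -2.40791757e-03, -2.38276491e-03,  2.37355543e-03,
       -1.96420511e-03,  6.92466291e-05]), 'joint_efforts': array([ 8.90084448e-04, -4.32005775e+01, -2.44693494e+01,  7.17866071e-02,
        5.26628585e-02, -8.57454302e-05]), 'tool_pos': array([0.19489244, 0.48706961, 0.22610506]), 'tool_rot': array([-3.14015049e+00, -1.90815589e-04,  2.76084635e+00]), 'contact_force': array([-0.33781473, -0.05646257, -0.33632064]), 'torque': array([-0.01087402,  0.01505365,  0.05810383]), 'grip_force': 0.0, 'opening': 0.09193889267314437}
```

View pics/scene0.png

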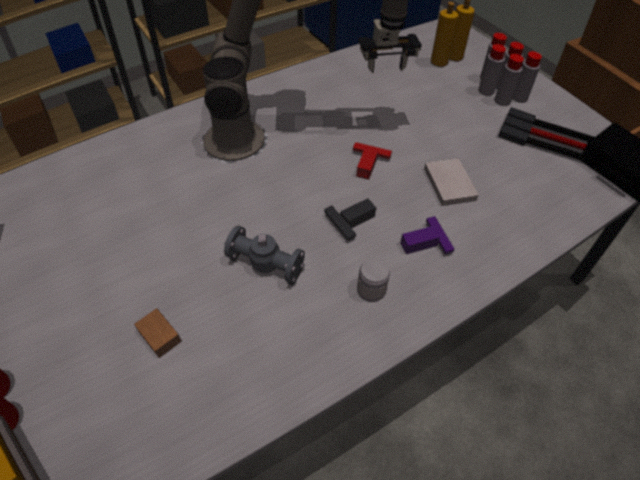

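View pics/top0.png

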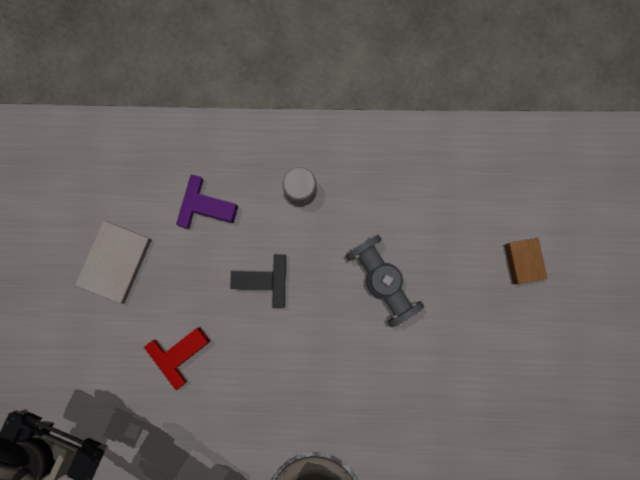

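The dark handle lies at top (231–286, 280), with its bar on the right (279,281) and its foot on the left. The valve is at (386,280), with the stem at (388,280). Next I'll measure both.

```bash
python3 - <<'E'
from h import *
c=dict(np.load('top0.npz'));W=cloud(c);img=c['color']
print(c['fx'],c['k1'],-c['R'].T@c['t'])
def reg(u0,u1,v0,v1,zl,zh):
    S=W[v0:v1,u0:u1];m=(S[...,2]>zl)&(S[...,2]<zh);return S[m]
H=reg(222,295,245,315,0.012,0.2)
print('handle z hist',np.percentile(H[:,2],[5,25,50,75,95]))
top=H[H[:,2]>0.038]
print('hub',np.c_[top.min(0),top.max(0)].round(4).tolist())
r=cv2.minAreaRect(top[:,:2].astype(np.float32));print('hubrect',r)
r=cv2.minAreaRect(H[:,:2].astype(np.float32));print('allrect',r)
B=H[(H[:,2]<0.036)&(H[:,2]>0.025)];print('bar',np.median(B,0),len(B));
r=cv2.minAreaRect(B[:,:2].astype(np.float32));print('barrect',r)
S=reg(370,405,262,298,0.12,0.14);print('stemtop',S.mean(0),len(S),cv2.minAreaRect(S[:,:2].astype(np.float32)))
S=reg(370,405,262,298,0.095,0.106);print('shoulder',len(S),cv2.minEnclosingCircle(S[:,:2].astype(np.float32)))
V=reg(340,430,230,330,0.02,0.2)
print('valve',cv2.minAreaRect(V[:,:2].astype(np.float32)))
for n,q in dict(tin=(275,325,160,212),purple=(170,245,170,232),red=(140,215,322,392)).items():
    T=reg(*q,0.015,0.2);print(n,T.mean(0),T.min(0),T.max(0))
a=cv2.resize(img[235:325,220:300],None,fx=5,fy=5,interpolation=cv2.INTER_CUBIC)
b=cv2.resize(img[235:325,345:427],None,fx=5,fy=5,interpolation=cv2.INTER_CUBIC)
cv2.imwrite('pics/crop1.png',cv2.convertScaleAbs(np.hstack([a,b[:450,:400]]),alpha=1.6))
E
```

```text
595.4369608685087 0.05318307121448755 [ 0.4828704  -0.01728455  1.46475225]
handle z hist [0.02669125 0.03139112 0.03927928 0.04412794 0.04805429]
hub [[0.4615, 0.574], [0.0871, 0.2134], [0.0381, 0.0535]]
hubrect ((0.5180108547210693, 0.15039998292922974), (0.12612074613571167, 0.11262700706720352), 89.71013641357422)
allrect ((0.5207502245903015, 0.14822956919670105), (0.13047099113464355, 0.12822672724723816), 89.63804626464844)
bar [0.51873332 0.09835077 0.03116995] 628
barrect ((0.5204313397407532, 0.11336502432823181), (0.06054505333304405, 0.12802228331565857), 89.54725646972656)
stemtop [ 0.52463722 -0.15411199  0.12843412] 81 ((0.5248526334762573, -0.15442977845668793), (0.019103841856122017, 0.019662369042634964), 60.02214431762695)
shoulder 591 ((0.5248717665672302, -0.15334677696228027), 0.034696441143751144)
valve ((0.5243368148803711, -0.15307405591011047), (0.2112005054950714, 0.0927470400929451), 33.41899108886719)
tin [0.74029744 0.04958977 0.09222456] [0.70597583 0.01108655 0.0159465 ] [0.78619248 0.08989682 0.10837651]
purple [0.70144309 0.28551036 0.03754249] [0.64624975 0.20485946 0.01518458] [0.77737446 0.34932208 0.05563027]
red [0.33899465 0.33530289 0.03738646] [0.25986129 0.26195625 0.0150219 ] [0.40445657 0.41684652 0.05346722]
```

View pics/crop1.png

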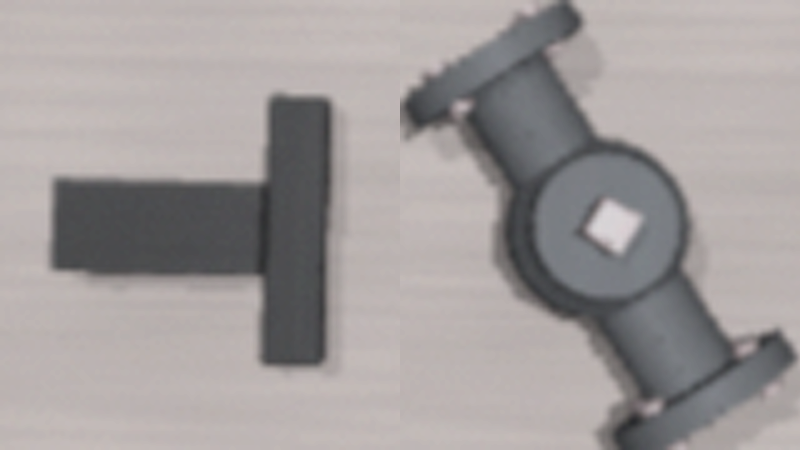

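Crop: the hub lies along world y with its foot at left (53,225) and its bar at x≈296. The stem's square is seen at (612,225), and the pipe runs from upper left to lower right. I'll move over the handle now, and fit the arm's kinematics from the observed poses on the way.

>>> arm_command:
  fingers: [-1,-1,-1,-1,-1,-1,-1,-1]
  travel:
    - [-0.03,-0.013,0]
    - [-0.06,-0.026,0]
    - [-0.09,-0.04,0]
    - [-0.12,-0.05,0]
    - [-0.15,-0.063,0]
    - [-0.18,-0.076,0]
    - [-0.21,-0.09,0]
    - [-0.22,-0.094,0]
  dr:
    - [0,0,6]
    - [0,0,12]
    - [0,0,18]
    - [0,0,24]
    - [0,0,30]
    - [0,0,36]
    - [0,0,40]
    - [0,0,40]

```text
time: 0.77
tool_pos: [0.3667, 0.3156, 0.2264]
tool_rot: [-3.141, 0.001, 2.057]
contact_force: [0.4, 0.2, -0.4]
opening: 0.0919
grip_force: 0.0
```

```bash
cat > log.py <<'E'
from h import *
import json,sys
o=observe()
open('log.jsonl','a').write(json.dumps([list(o['qpos']),list(o['tool_pos']),list(o['tool_rot'])])+'\n')
print(o['time'],o['tool_pos'].round(4),np.degrees(o['tool_rot']).round(2),o['qpos'].round(3),'F',o['contact_force'].round(1),'T',o['torque'].round(2),o['grip_force'],round(o['opening'],4))
E
echo '[[1.04403791,0.342663048,1.52493364,-2.2e-05,1.27545055,-0.146005835],[0.19489244,0.48706961,0.22610506],[-3.14015049,-1.908e-04,2.76084635]]'>log.jsonl
python3 log.py
```

```text
0.7667 [0.3667 0.3156 0.2264] [-1.7999e+02  8.0000e-02  1.1784e+02] [ 5.530e-01  2.670e-01  1.633e+00 -1.000e-03  1.242e+00  6.800e-02] F [ 0.4  0.2 -0.4] T [-0.07  0.02  0.01] 0.0 0.0919
```

>>> arm_command:
  fingers: [-1,-1,-1,-1,-1,-1,-1,-1]
  travel:
    - [-0.035,0.011,0.005]
    - [-0.07,0.022,0.01]
    - [-0.105,0.033,0.015]
    - [-0.14,0.044,0.02]
    - [-0.175,0.055,0.025]
    - [-0.205,0.065,0.03]
    - [-0.205,0.065,0.03]
    - [-0.205,0.065,0.03]
  dr:
    - [0,0,5]
    - [0,0,10]
    - [0,0,15]
    - [0,0,20]
    - [0,0,24]
    - [0,0,28]
    - [0,0,28]
    - [0,0,28]

```text
time: 1.43
tool_pos: [0.5187, 0.1676, 0.1957]
tool_rot: [-3.14, -0.0, 1.573]
contact_force: [0.1, -0.2, 0.2]
opening: 0.0921
grip_force: 0.0
```

```bash
python3 log.py
```

```text
1.4333 [0.5187 0.1676 0.1957] [-179.88   -0.     90.12] [0.172 0.406 1.516 0.    1.222 0.169] F [ 0.1 -0.2  0.2] T [-0.07  0.06  0.04] 0.0 0.0921
```

>>> arm_command:
  fingers: [-1,-1,-1,-1,-1,-1]
  travel:
    - [-0.01,0,0]
    - [-0.025,0.001,0.01]
    - [-0.04,0.002,0.025]
    - [-0.055,0.002,0.04]
    - [-0.065,0.002,0.055]
    - [-0.065,0.002,0.06]
  dr:
    - [0,6,0]
    - [0,12,0]
    - [0,18,0]
    - [0,24,0]
    - [0,30,0]
    - [0,30,0]

```text
time: 1.93
tool_pos: [0.5193, 0.101, 0.134]
tool_rot: [-3.137, -0.529, 1.569]
contact_force: [-0.6, -0.1, -0.3]
opening: 0.0917
grip_force: 0.0
```

```bash
python3 log.py; cat > kin.py <<'E'
from h import *
import json
from scipy.optimize import least_squares
def fk(q,p):
    d1,off,L1,a,L2,L6,mx=p
    R=Ro.from_euler('z',q[0]);x=np.array([0,0,d1])+R.apply([0,off,0])
    R=R*Ro.from_euler('y',q[1]);x=x+R.apply([0,0,L1])
    R=R*Ro.from_euler('y',q[2]);x=x+R.apply([a,0,L2])
    R=R*Ro.from_euler('z',q[3])*Ro.from_euler('y',q[4])
    x=x+R.apply([mx,0,L6]);R=R*Ro.from_euler('z',q[5]-np.pi/2)   # tool mount
    return x,R
def fit():
    D=[json.loads(l) for l in open('log.jsonl')]
    f=lambda p:np.concatenate([(fk(q,p)[0]-t) for q,t,r in D]+[1e-3*(p-np.array([.3,.07,.35,0,.35,.2,0]))])
    s=least_squares(f,[.3,.07,.35,0,.35,.2,0])
    return s.x,D
if __name__=='__main__':
    p,D=fit();print(p.round(4))
    for q,t,r in D:
        x,R=fk(q,p);print(((x-t)*1e3).round(1),np.degrees((R.inv()*Ro.from_euler('xyz',r)).as_rotvec()).round(2))
E
python3 kin.py
```

```text
1.9333 [0.5193 0.101  0.134 ] [-179.74  -30.29   89.87] [-0.26   0.491  1.709  0.56   1.159 -0.544] F [-0.6 -0.1 -0.3] T [-0.44  0.06 -0.01] 0.0 0.0917
[ 0.2229  0.0764  0.5062  0.0465  0.3796  0.3181 -0.    ]
[-0. -0. -0.] [  -0.    0. -180.]
[ 0.  0. -0.] [ -0.   0. 180.]
[-0. -0.  0.] [ -0.   0. 180.]
[-0. -0. -0.] [ -0.  -0. 180.]
```

```bash
sed -i "s/q\[5\]-np.pi\/2/q[5]+np.pi\/2/" kin.py; cat >> kin.py <<'E'
E
cat > ik.py <<'E'
from kin import *
P,_=fit()
LO=np.array([-2.53,-.77,.04,-1,.28,-3.11]);HI=np.array([2.53,2.02,2.7,4.14,2.66,3.11])
def ik(x,R,q0):
    def f(q):
        xx,RR=fk(q,P);return np.r_[(xx-x)*5,(R.inv()*RR).as_rotvec()]
    s=least_squares(f,np.clip(q0,LO+.03,HI-.03),bounds=(LO+.02,HI-.02));return s.x,np.abs(s.fun).max()
def pts(q):  # elbow, wrist
    d1,off,L1,a,L2,L6,mx=P
    R=Ro.from_euler('z',q[0]);x=np.array([0,0,d1])+R.apply([0,off,0])
    R=R*Ro.from_euler('y',q[1]);e=x+R.apply([0,0,L1]);R=R*Ro.from_euler('y',q[2]);return e,e+R.apply([a,0,L2])
E
python3 - <<'E'
from ik import *
np.set_printoptions(suppress=True)
for a in (10,20,30,40):
  for xg,yg in ((.5,.15),(.45,.22),(.55,.2),(.35,.4)):
    for az in range(-180,180,30):
      d=np.radians(az);ca,sa=np.cos(np.radians(a)),np.sin(np.radians(a))
      z=np.array([np.cos(d)*ca,np.sin(d)*ca,-sa])
      best=None
      for s in (1,-1):
        y=s*np.array([-np.sin(d),np.cos(d),0]);R=Ro.from_matrix(np.c_[np.cross(y,z),y,z])
        G=np.array([xg,yg,.052]);x=G+.019*z
        for q0 in ([0,.5,1.7,.6,1.2,-.5],[0,.5,1.7,1.6,1.5,0],[0,.3,1.5,3,1.5,0],[.5,.3,2,1.6,1.5,2],[.5,.3,2,1.6,1.5,-2]):
          q,e=ik(x,R,q0)
          if e<1e-3:
            m=np.min(np.r_[q-LO,HI-q])
            if best is None or m>best[0]: best=(m,s,q,pts(q)[1])
      if best and best[0]>.1: print(a,xg,yg,az,round(best[0],2),best[1],best[2].round(2),'wr',best[3].round(2))
E
```

```text
10 0.5 0.15 -180 0.2 1 [0.09 1.36 0.71 0.14 2.46 1.7 ] wr [0.79 0.15 0.1 ]
10 0.5 0.15 -150 0.23 1 [ 0.28  1.37  0.7  -0.37  2.43  1.24] wr [0.76 0.3  0.1 ]
10 0.5 0.15 -120 0.29 1 [ 0.46  1.28  0.94 -0.71  2.15  1.01] wr [0.65 0.41 0.1 ]
10 0.5 0.15 0 0.23 1 [0.33 1.19 2.47 3.48 1.88 1.74] wr [0.21 0.15 0.1 ]
10 0.5 0.15 30 0.21 -1 [-0.31  1.21  2.49  2.3   1.78 -1.98] wr [0.24 0.   0.1 ]
10 0.5 0.15 60 0.52 1 [-0.5   1.04  2.18  1.61  1.4   1.49] wr [ 0.35 -0.11  0.1 ]
10 0.5 0.15 90 0.93 1 [-0.43  1.04  1.77  1.11  1.54  1.87] wr [ 0.5  -0.14  0.1 ]
10 0.5 0.15 120 0.8 -1 [-0.28  1.14  1.36  0.8   1.86 -1.12] wr [ 0.65 -0.11  0.1 ]
10 0.5 0.15 150 0.45 -1 [-0.1   1.26  0.98  0.53  2.21 -1.16] wr [0.76 0.   0.1 ]
10 0.45 0.22 -180 0.32 1 [0.19 1.3  0.88 0.26 2.34 1.79] wr [0.74 0.22 0.1 ]
10 0.45 0.22 -150 0.26 1 [ 0.38  1.33  0.79 -0.21  2.4   1.39] wr [0.71 0.37 0.1 ]
10 0.45 0.22 -120 0.41 1 [ 0.57  1.28  0.94 -0.59  2.21  1.1 ] wr [0.6  0.48 0.1 ]
10 0.45 0.22 -90 0.13 1 [ 0.74  1.17  1.26 -0.87  1.88  1.04] wr [0.45 0.51 0.1 ]
10 0.45 0.22 0 0.27 1 [0.67 1.16 2.43 3.81 1.75 1.
[... 10612 characters left out ...]
0.65  1.06  1.03  0.1   1.92 -1.45] wr [0.55 0.51 0.24]
40 0.35 0.4 -120 0.74 1 [ 0.81  1.07  1.01 -0.19  1.92  1.35] wr [0.46 0.6  0.24]
40 0.35 0.4 -90 0.54 1 [ 0.96  1.    1.16 -0.46  1.73  1.07] wr [0.35 0.63 0.24]
40 0.35 0.4 -60 0.28 -1 [ 1.08  0.9   1.43 -0.72  1.42 -2.25] wr [0.24 0.6  0.24]
40 0.35 0.4 30 0.35 1 [0.84 0.65 2.35 3.51 0.74 1.5 ] wr [0.15 0.29 0.24]
40 0.35 0.4 60 0.31 -1 [ 0.46  0.65  2.39  2.5   0.78 -1.49] wr [0.24 0.2  0.24]
40 0.35 0.4 90 0.53 -1 [ 0.26  0.67  2.17  1.56  0.83 -1.17] wr [0.35 0.17 0.24]
40 0.35 0.4 120 0.83 -1 [ 0.26  0.75  1.85  0.97  1.11 -0.98] wr [0.46 0.2  0.24]
40 0.35 0.4 150 1.15 -1 [ 0.36  0.87  1.52  0.64  1.44 -1.01] wr [0.55 0.29 0.24]
```

>>> arm_command:
  fingers: [-1,-1,-1,-1,-1,-1,-1,-1]
  travel:
    - [0,0.002,0.025]
    - [0,0.002,0.05]
    - [0,0.002,0.075]
    - [0,0.002,0.1]
    - [0,0.002,0.12]
    - [0,0.002,0.132]
    - [0,0.002,0.14]
    - [0,0.002,0.14]
  dr:
    - [0,0,0]
    - [0,0,0]
    - [0,0,0]
    - [0,0,0]
    - [0,0,0]
    - [0,0,0]
    - [0,0,0]
    - [0,0,0]

```text
time: 2.6
tool_pos: [0.5215, 0.1751, 0.0149]
tool_rot: [-3.14, -0.524, 1.576]
contact_force: [-0.4, 0.6, -0.0]
opening: 0.0917
grip_force: 0.0
```

>>> arm_command:
  fingers: [1,1,1,1,1,1,1,1]
  travel:
    - [0,0,0]
    - [0,0,0]
    - [0,0,0]
    - [0,0,0]
    - [0,0,0]
    - [0,0,0]
    - [0,0,0]
    - [0,0,0]
  dr:
    - [0,0,0]
    - [0,0,0]
    - [0,0,0]
    - [0,0,0]
    - [0,0,0]
    - [0,0,0]
    - [0,0,0]
    - [0,0,0]
  squeeze: 45

```text
time: 3.27
tool_pos: [0.5221, 0.1734, 0.0156]
tool_rot: [-3.141, -0.524, 1.574]
contact_force: [-0.8, 0.2, 1.2]
opening: 0.0438
grip_force: 44.9
```

```bash
python3 log.py; python3 kin.py|tail -2
```

```text
3.2667 [0.5221 0.1734 0.0156] [-179.95  -30.02   90.17] [-0.119  0.678  1.792  0.702  0.877 -0.637] F [-0.8  0.2  1.2] T [-0.29  0.21  0.07] 44.905478060245514 0.0438
[ 0.  0. -0.] [-0.  0.  0.]
[-0. -0. -0.] [0. 0. 0.]
```

>>> arm_command:
  fingers: [1,1,1,1,1,1,1,1]
  travel:
    - [0.01,0,-0.0173]
    - [0.02,-0.002,-0.0346]
    - [0.03,-0.005,-0.052]
    - [0.04,-0.01,-0.069]
    - [0.05,-0.015,-0.087]
    - [0.06,-0.02,-0.104]
    - [0.07,-0.02,-0.121]
    - [0.07,-0.02,-0.121]
  dr:
    - [0,0,0]
    - [0,0,0]
    - [0,-6,0]
    - [0,-12,0]
    - [0,-18,0]
    - [0,-24,0]
    - [0,-30,0]
    - [0,-36,0]

```text
time: 3.93
tool_pos: [0.5045, 0.1739, 0.16]
tool_rot: [3.132, 0.108, 1.572]
contact_force: [-0.1, 0.5, -3.8]
opening: 0.0433
grip_force: 44.9
```

```bash
python3 log.py; python3 - <<'E'
from ik import *
o=observe();x0=np.array(o['tool_pos']);R0=Ro.from_euler('xyz',o['tool_rot']);q=np.array(o['qpos'])
# targets: handle upright; tool y horizontal, z 30deg below horizontal, az
for az in (-90,-100,-110):
  d=np.radians(az);ca,sa=np.cos(np.radians(30)),.5
  z=np.array([np.cos(d)*ca,np.sin(d)*ca,-sa]);y=np.array([-np.sin(d),np.cos(d),0]);R=Ro.from_matrix(np.c_[np.cross(y,z),y,z])
  for h in (.1,.05):
    x=np.array([.49,.17,h])+.019*z
    qq,e=ik(x,R,q);print(az,h,qq.round(2),e.round(4),'tr',R0.inv().apply(x-x0).round(4),'dr',np.degrees((R0.inv()*R).as_rotvec()).round(1))
E
```

```text
3.9333 [0.5045 0.1739 0.16  ] [179.48   6.19  90.07] [ 0.252  0.438  1.576 -0.117  1.147  0.3  ] F [-0.1  0.5 -3.8] T [0.09 0.03 0.  ] 44.89639610052109 0.0433
-90 0.1 [ 0.6   0.9   1.41 -0.8   1.6   0.91] 0.0 tr [-0.0127 -0.0152  0.0711] dr [  0.5 -53.8  -0.2]
-90 0.05 [ 0.6   0.98  1.41 -0.8   1.55  0.97] 0.0 tr [-0.0073 -0.0156  0.1208] dr [  0.5 -53.8  -0.2]
-100 0.1 [ 0.56  0.94  1.3  -0.71  1.72  0.94] 0.0 tr [-0.0125 -0.018   0.0711] dr [  6.2 -53.7   8.5]
-100 0.05 [ 0.56  1.02  1.3  -0.7   1.66  0.99] 0.0 tr [-0.0071 -0.0185  0.1208] dr [  6.2 -53.7   8.5]
-110 0.1 [ 0.51  0.98  1.19 -0.62  1.83  0.98] 0.0 tr [-0.0117 -0.0208  0.071 ] dr [ 11.8 -53.3  17.2]
-110 0.05 [ 0.51  1.05  1.19 -0.61  1.77  1.03] 0.0 tr [-0.0063 -0.0213  0.1207] dr [ 11.8 -53.3  17.2]
```

>>> arm_command:
  fingers: [1,1,1,1,1,1,1,1]
  travel:
    - [0,-0.002,0]
    - [-0.002,-0.004,0]
    - [-0.004,-0.006,0.01]
    - [-0.006,-0.008,0.02]
    - [-0.008,-0.01,0.035]
    - [-0.01,-0.012,0.05]
    - [-0.013,-0.015,0.065]
    - [-0.013,-0.015,0.065]
  dr:
    - [0,-7,0]
    - [0,-14,0]
    - [0,-21,0]
    - [0,-28,0]
    - [0,-35,0]
    - [0,-42,0]
    - [0.5,-49,0]
    - [0.5,-53.8,-0.2]

```text
time: 4.6
tool_pos: [0.4856, 0.1536, 0.0879]
tool_rot: [-3.112, 1.051, 1.599]
contact_force: [-0.5, -0.2, -4.3]
opening: 0.0438
grip_force: 44.9
```

```bash
python3 log.py; python3 - <<'E'
from h import *
c=read_camera('scene');cv2.imwrite('pics/s1.png',cv2.convertScaleAbs(cv2.resize(c['color'][110:310,230:470],None,fx=3,fy=3,interpolation=cv2.INTER_CUBIC),alpha=1.7))
W=cloud(c);m=(abs(W[...,0]-.49)<.09)&(abs(W[...,1]-.16)<.05)&(W[...,2]>.02)&(W[...,2]<.25)
print(m.sum(),W[m].min(0),W[m].max(0))
E
```

```text
4.6 [0.4856 0.1536 0.0879] [-178.28   60.19   91.63] [ 0.605  0.902  1.412 -0.791  1.601  0.906] F [-0.5 -0.2 -4.3] T [ 1.02  0.12 -0.05] 44.898458272218704 0.0438
1274 [0.40083675 0.13642476 0.04541291] [0.57646116 0.20999836 0.18790408]
```

View pics/s1.png

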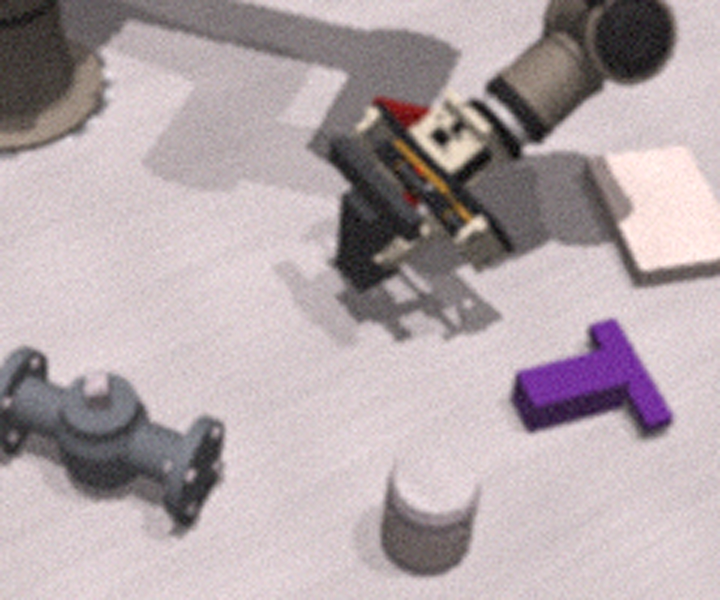

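The handle hangs nearly upright in the grip at crop (375,240), with its foot clear of the counter. I'll lower it now.

>>> arm_command:
  fingers: [1,1,1,1,1,1,1]
  travel:
    - [0.0087,0,0.005]
    - [0.0173,0,0.01]
    - [0.026,0,0.015]
    - [0.032,0,0.0185]
    - [0.0355,0,0.0205]
    - [0.0372,0,0.0215]
    - [0.0372,0,0.0215]
  dr:
    - [0,0,0]
    - [0,0,0]
    - [0,0,0]
    - [0,0,0]
    - [0,0,0]
    - [0,0,0]
    - [0,0,0]

```text
time: 5.23
tool_pos: [0.4873, 0.1536, 0.0491]
tool_rot: [-3.125, 1.043, 1.586]
contact_force: [-0.4, -0.3, -3.6]
opening: 0.0439
grip_force: 44.9
```

```bash
python3 log.py
```

```text
5.2333 [0.4873 0.1536 0.0491] [-179.02   59.76   90.89] [ 0.602  0.958  1.413 -0.79   1.552  0.951] F [-0.4 -0.3 -3.6] T [ 1.01  0.06 -0.06] 44.89736571907997 0.0439
```

>>> arm_command:
  fingers: [1,1,1,1,1,1]
  travel:
    - [0.0017,0,0.001]
    - [0.0035,0,0.002]
    - [0.0052,0,0.003]
    - [0.0069,0,0.004]
    - [0.0078,0,0.0045]
    - [0.0078,0,0.0045]
  dr:
    - [0,0,0]
    - [0,0,0]
    - [0,0,0]
    - [0,0,0]
    - [0,0,0]
    - [0,0,0]

```text
time: 5.73
tool_pos: [0.487, 0.1539, 0.0397]
tool_rot: [-3.123, 1.044, 1.588]
contact_force: [-0.8, 0.7, -3.4]
opening: 0.0439
grip_force: 44.9
```

>>> arm_command:
  fingers: [1,1,1,1]
  travel:
    - [0.0009,0,0.0005]
    - [0.0017,0,0.001]
    - [0.0026,0,0.0015]
    - [0.0026,0,0.0015]
  dr:
    - [0,0,0]
    - [0,0,0]
    - [0,0,0]
    - [0,0,0]

```text
time: 6.07
tool_pos: [0.487, 0.1539, 0.0368]
tool_rot: [-3.124, 1.044, 1.588]
contact_force: [-0.0, 0.2, -3.3]
opening: 0.0433
grip_force: 44.9
```

>>> arm_command:
  fingers: [1,1,1,1,1,1]
  travel:
    - [0.0009,0,0.0005]
    - [0.0017,0,0.001]
    - [0.0026,0,0.0015]
    - [0.0035,0,0.002]
    - [0.0035,0,0.002]
    - [0.0035,0,0.002]
  dr:
    - [0,0,0]
    - [0,0,0]
    - [0,0,0]
    - [0,0,0]
    - [0,0,0]
    - [0,0,0]

```text
time: 6.57
tool_pos: [0.4871, 0.154, 0.0366]
tool_rot: [-3.128, 1.048, 1.583]
contact_force: [-4.9, 4.3, 15.3]
opening: 0.0441
grip_force: 44.9
```

```bash
python3 log.py; python3 - <<'E'
from h import *
c=read_camera('scene');cv2.imwrite('pics/s2.png',cv2.convertScaleAbs(cv2.resize(c['color'][150:250,310:430],None,fx=6,fy=6,interpolation=cv2.INTER_CUBIC),alpha=1.7))
E
```

```text
6.5667 [0.4871 0.154  0.0366] [-179.23   60.04   90.72] [ 0.604  0.98   1.41  -0.792  1.543  0.968] F [-4.9  4.3 15.3] T [-1.16  0.64 -0.56] 44.873634497853345 0.0441
```

View pics/s2.png

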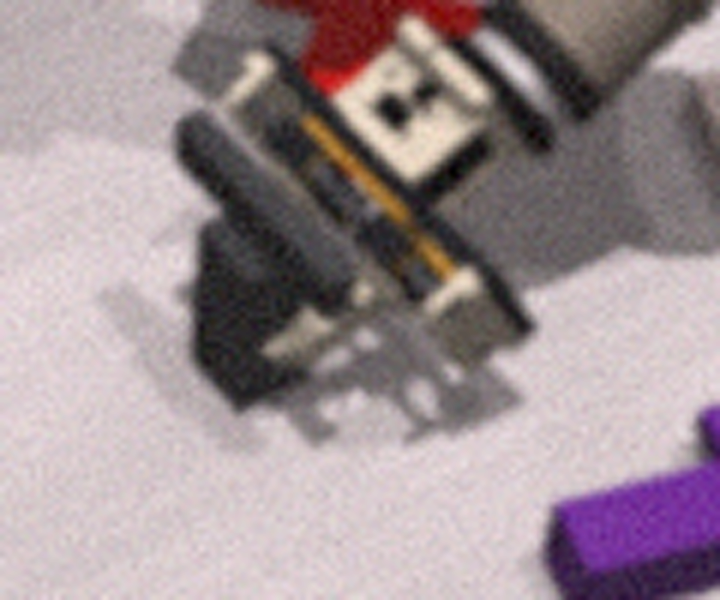

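The foot is on the counter at crop (240,400) with about 19 N of load. I'll ease off, release and retreat backwards.

>>> arm_command:
  fingers: [1,1,0.4,-0.2,-1,-1,-1,-1]
  travel:
    - [-0.0015,0,-0.0009]
    - [-0.0015,0,-0.0009]
    - [-0.0015,0,-0.0009]
    - [-0.0015,0,-0.0009]
    - [-0.0015,0,-0.0009]
    - [-0.0015,0,-0.0009]
    - [-0.0015,0,-0.0009]
    - [-0.0015,0,-0.0009]
  dr:
    - [0,0,0]
    - [0,0,0]
    - [0,0,0]
    - [0,0,0]
    - [0,0,0]
    - [0,0,0]
    - [0,0,0]
    - [0,0,0]

```text
time: 7.28
tool_pos: [0.4871, 0.1538, 0.0346]
tool_rot: [-3.124, 1.044, 1.588]
contact_force: [0.1, -0.3, 0.9]
opening: 0.0724
grip_force: 0.0
```

>>> arm_command:
  fingers: [-1,-1,-1,-1,-1,-1,-1,-1]
  travel:
    - [0,0,0]
    - [0,0,-0.01]
    - [0,0,-0.025]
    - [0,0,-0.045]
    - [0,0,-0.065]
    - [0,0,-0.085]
    - [0,0,-0.105]
    - [0,0,-0.12]
  dr:
    - [0,0,0]
    - [0,0,0]
    - [0,0,0]
    - [0,0,0]
    - [0,0,0]
    - [0,0,0]
    - [0,0,0]
    - [0,0,0]

```text
time: 7.95
tool_pos: [0.4874, 0.2597, 0.0963]
tool_rot: [-3.126, 1.042, 1.587]
contact_force: [-0.1, -0.5, 0.0]
opening: 0.0919
grip_force: 0.0
```

```bash
python3 log.py; python3 - <<'E'
from h import *
c=read_camera('top');np.savez('top2.npz',**c)
W=cloud(c)
S=W[200:330,200:330].reshape(-1,3)
m=(S[:,2]>.115)&(S[:,2]<.145)&(abs(S[:,0]-.49)<.09)&(abs(S[:,1]-.165)<.05);T=S[m];print(len(T),np.median(T,0),cv2.minAreaRect(T[:,:2].astype(np.float32)))
u,s,v=np.linalg.svd(T[:,:2]-T[:,:2].mean(0));print('dir',v[0],T.mean(0))
cv2.imwrite('pics/t2.png',cv2.convertScaleAbs(cv2.resize(c['color'][220:330,210:330],None,fx=5,fy=5,interpolation=cv2.INTER_CUBIC),alpha=1.7))
E
```

```text
7.95 [0.4874 0.2597 0.0963] [-179.1    59.72   90.91] [ 0.725  0.993  1.143 -0.721  1.787  0.86 ] F [-0.1 -0.5  0. ] T [0.45 0.03 0.02] 0.0 0.0919
500 [0.4861898  0.16268863 0.12953752] ((0.4878165125846863, 0.16349586844444275), (0.12794815003871918, 0.018605733290314674), 0.1729951649904251)
dir [-9.99999968e-01  2.51769488e-04] [0.48745547 0.16280666 0.12902058]
```

View pics/t2.png

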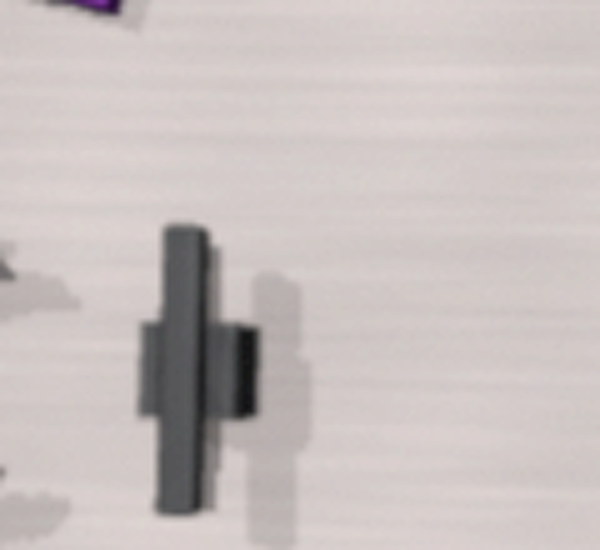

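The handle stands upright and free (crop bar 160–205 × 225–515, hub symmetric about it). Next I'll refine the stem and pipe angles and plan the top grasp.

```bash
python3 - <<'E'
from ik import *
o=observe();x0=np.array(o['tool_pos']);R0=Ro.from_euler('xyz',o['tool_rot']);q=np.array(o['qpos'])
R=Ro.from_euler('xyz',[np.pi,0,0]);x=np.array([.4877,.1632,.20])
print('tr',R0.inv().apply(x-x0).round(4),'dr',np.degrees((R0.inv()*R).as_rotvec()).round(1),ik(x,R,np.array([.1,.4,1.5,0,1.2,1.5])))
print('up .1',R0.inv().apply([0,0,.1]).round(4))
# stem angle: average of depth and brightness over several frames
acc=[];D=[]
for k in range(6):
    c=read_camera('top');acc.append(c['color'].astype(float));D.append(c['z_map'])
c['z_map']=np.median(D,0).astype(np.float32);I=np.mean(acc,0).mean(-1)
W=cloud(c)
def at(u,v,zp):  # pixel to plane z=zp
    a=(u-c['cx'])/c['fx'];b=(v-c['cy'])/c['fy'];x,y=a,b
    for _ in range(8):
        s=1+c['k1']*(x*x+y*y);x=a/s;y=b/s
    d=np.stack([x,y,np.ones_like(x)],-1)@c['R'];C=-c['R'].T@c['t']
    return C+d*((zp-C[2])/d[...,2])[...,None]
u0,v0,n,f=374,268,28,8
big=cv2.resize(I[v0:v0+n,u0:u0+n],None,fx=f,fy=f,interpolation=cv2.INTER_CUBIC)
th=(big.max()+np.median(big))/2
m=(big>th).astype(np.uint8)
k,l,st,ce=cv2.connectedComponentsWithStats(m);i=1+st[1:,4].argmax()
vv,uu=np.nonzero(l==i);X=at(u0+(uu+.5)/f-.5,v0+(vv+.5)/f-.5,.130)[:,:2]
Cn=X.mean(0);Z=(X-Cn)@[1,1j];print('stem',Cn,'area side',np.sqrt(len(X))*abs(at(np.array(400.),np.array(280.),.13)[0]-at(np.array(400.),np.array(281.),.13)[0])/f)
print('ang4',np.degrees(np.angle((-(Z**4)).sum()))/4%90, cv2.minAreaRect(X.astype(np.float32)))
# pipe direction: points near the top of pipe and flanges
S=W[225:335,335:435].reshape(-1,3);S=S[(S[:,2]>.06)&(S[:,2]<.093)]
P0=Cn;d=S[:,:2]-P0;r=np.hypot(*d.T);
s=d[(r>.045)&(r<.085)];print('pipe(ridge)',np.degrees(np.angle(((s@[1,1j])**2).sum()))/2,len(s))
F=W[225:335,335:435].reshape(-1,3);F=F[(F[:,2]>.075)];dF=F[:,:2]-P0;dF=dF[np.hypot(*dF.T)>.07]
g=dF@[1,1j];print('flange',np.degrees(np.angle((g**2).sum()))/2,len(g));a=g[(g*np.exp(-.58j)).real>0].mean();b=g[(g*np.exp(-.58j)).real<0].mean();print(np.degrees(np.angle(a-b)),(a+b)/2)
E
```

```text
tr [-0.1384 -0.001   0.033 ] dr [46.3 46.6 81.4] (array([1.73810227e-01, 3.46036061e-01, 1.59592152e+00, 1.63328135e-11,
       1.19963508e+00, 1.74460655e+00]), np.float64(5.069698956923091e-11))
up .1 [-0.0862 -0.0006 -0.0506]
stem [ 0.52372854 -0.15410575] area side 0.017715350428475805
ang4 59.305077905109904 ((0.5239363312721252, -0.15404707193374634), (0.01809331402182579, 0.018946072086691856), 58.57451248168945)
pipe(ridge) 33.74922994409023 726
flange 33.59237173282314 757
33.546671264163045 (0.0004745071572637913+0.0016868617617510524j)
```

>>> arm_command:
  fingers: [-1,-1,-1,-1,-1,-1,-1,-1]
  travel:
    - [-0.029,0,-0.017]
    - [-0.058,0,-0.034]
    - [-0.086,0,-0.05]
    - [-0.11,0,-0.05]
    - [-0.13,0,-0.035]
    - [-0.145,-0.001,-0.02]
    - [-0.155,-0.001,0]
    - [-0.164,-0.001,0.015]
  dr:
    - [0,0,0]
    - [3.1,3.1,5.4]
    - [6.2,6.2,10.9]
    - [9.3,9.4,16.3]
    - [12.4,12.5,21.8]
    - [15.5,15.6,27.2]
    - [18.6,18.7,32.7]
    - [21.7,21.8,38.1]

```text
time: 8.97
tool_pos: [0.4876, 0.1601, 0.2293]
tool_rot: [2.887, 0.546, 0.699]
contact_force: [-0.9, -0.0, -0.6]
opening: 0.0918
grip_force: 0.0
```

```bash
python3 log.py; cat > to.py <<'E'
from h import *
import sys
x,y,z,yaw=map(float,sys.argv[1:5])
o=observe();x0=np.array(o['tool_pos']);R0=Ro.from_euler('xyz',o['tool_rot']);R=Ro.from_euler('xyz',[np.pi,0,np.radians(yaw)])
print('tr',R0.inv().apply(np.array([x,y,z])-x0).round(4),'dr',np.degrees((R0.inv()*R).as_rotvec()).round(2))
E
python3 to.py .4877 .1632 .20 0
```

```text
8.9667 [0.4876 0.1601 0.2293] [165.44  31.28  40.03] [ 0.407  0.605  1.237 -0.402  1.744  1.229] F [-0.9 -0.  -0.6] T [ 0.25  0.01 -0.  ] 0.0 0.0918
tr [ 0.0169 -0.0083  0.0227] dr [24.57 24.96 42.79]
```

>>> arm_command:
  fingers: [-1,-1,-1,-1,-1,-1,-1,-1]
  travel:
    - [0.002,-0.001,0.003]
    - [0.004,-0.002,0.006]
    - [0.006,-0.003,0.009]
    - [0.008,-0.004,0.012]
    - [0.01,-0.005,0.015]
    - [0.013,-0.006,0.018]
    - [0.017,-0.008,0.022]
    - [0.017,-0.008,0.022]
  dr:
    - [3.1,3.1,5.4]
    - [6.2,6.2,10.9]
    - [9.3,9.4,16.3]
    - [12.4,12.5,21.8]
    - [15.5,15.6,27.2]
    - [18.6,18.7,32.7]
    - [21.7,21.8,38.1]
    - [24.6,25,42.8]

```text
time: 9.63
tool_pos: [0.4875, 0.1644, 0.1994]
tool_rot: [-3.141, 0.002, -0.0]
contact_force: [0.5, 0.1, -1.0]
opening: 0.0917
grip_force: 0.0
```

```bash
python3 log.py; python3 to.py .4877 .1632 .104 0
```

```text
9.6333 [0.4875 0.1644 0.1994] [-1.7996e+02  1.1000e-01 -2.0000e-02] [1.760e-01 3.480e-01 1.595e+00 1.000e-03 1.201e+00 1.746e+00] F [ 0.5  0.1 -1. ] T [ 0.01  0.14 -0.04] 0.0 0.0917
tr [0.0003 0.0013 0.0954] dr [-0.04  0.11 -0.02]
```

>>> arm_command:
  fingers: [-1,-1,-1,-1,-1,-1,-1]
  travel:
    - [0,0.001,0.02]
    - [0,0.001,0.04]
    - [0,0.001,0.06]
    - [0,0.001,0.075]
    - [0,0.001,0.087]
    - [0,0.001,0.093]
    - [0,0.001,0.093]
  dr:
    - [0,0,0]
    - [0,0,0]
    - [0,0,0]
    - [0,0,0]
    - [0,0,0]
    - [0,0,0]
    - [0,0,0]

```text
time: 10.22
tool_pos: [0.4867, 0.1635, 0.1061]
tool_rot: [3.139, 0.006, 0.005]
contact_force: [0.1, -0.8, 0.1]
opening: 0.092
grip_force: 0.0
```

>>> arm_command:
  fingers: [0,0.3,1,1,1,1,1,1]
  travel:
    - [0,0,0]
    - [0,0,0]
    - [0,0,0]
    - [0,0,0]
    - [0,0,0]
    - [0,0,0]
    - [0,0,0]
    - [0,0,0]
  dr:
    - [0,0,0]
    - [0,0,0]
    - [0,0,0]
    - [0,0,0]
    - [0,0,0]
    - [0,0,0]
    - [0,0,0]
    - [0,0,0]
  squeeze: 35

```text
time: 10.88
tool_pos: [0.4879, 0.1643, 0.1076]
tool_rot: [3.14, 0.002, 0.006]
contact_force: [-0.3, -0.6, 0.1]
opening: 0.0427
grip_force: 0.0
```

```bash
python3 log.py
```

```text
10.8833 [0.4879 0.1643 0.1076] [1.7992e+02 1.2000e-01 3.7000e-01] [ 1.760e-01  4.550e-01  1.714e+00 -1.000e-03  9.760e-01  1.741e+00] F [-0.3 -0.6  0.1] T [-0.01  0.16  0.  ] 0.0 0.0427
```

>>> arm_command:
  fingers: [1,1,1,1,1,1,1,1]
  travel:
    - [0,0,0.001]
    - [0,0,0.001]
    - [0,0,0.001]
    - [0,0,0.001]
    - [0,0,0.001]
    - [0,0,0.001]
    - [0,0,0.001]
    - [0,0,0.001]
  dr:
    - [0,0,0]
    - [0,0,0]
    - [0,0,0]
    - [0,0,0]
    - [0,0,0]
    - [0,0,0]
    - [0,0,0]
    - [0,0,0]
  squeeze: 35

```text
time: 11.55
tool_pos: [0.4877, 0.1642, 0.1063]
tool_rot: [3.14, 0.003, 0.006]
contact_force: [-0.3, -1.1, -3.8]
opening: 0.0174
grip_force: 35.0
```

```bash
python3 log.py
```

```text
11.55 [0.4877 0.1642 0.1063] [1.7992e+02 1.7000e-01 3.7000e-01] [ 1.760e-01  4.560e-01  1.715e+00 -1.000e-03  9.730e-01  1.741e+00] F [-0.3 -1.1 -3.8] T [-0.05  0.16 -0.04] 34.98180627822876 0.0174
```

>>> arm_command:
  fingers: [1,1,1,1,1,1,1,1]
  travel:
    - [0,0,-0.02]
    - [0,0,-0.045]
    - [0,0.005,-0.075]
    - [0.005,0.02,-0.105]
    - [0.01,0.045,-0.135]
    - [0.015,0.075,-0.155]
    - [0.019,0.105,-0.16]
    - [0.022,0.135,-0.16]
  dr:
    - [0,0,0]
    - [0,0,0]
    - [0,0,0]
    - [0,0,-5]
    - [0,0,-10]
    - [0,0,-15]
    - [0,0,-20]
    - [0,0,-25]
  squeeze: 45

```text
time: 12.22
tool_pos: [0.512, 0.0284, 0.2688]
tool_rot: [3.139, -0.001, 0.448]
contact_force: [0.4, -0.5, -3.3]
opening: 0.0177
grip_force: 45.0
```

```bash
python3 log.py;  python3 to.py .5243 -.1538 .262 59.3
```

```text
12.2167 [0.512  0.0284 0.2688] [ 1.7986e+02 -6.0000e-02  2.5650e+01] [-0.093  0.288  1.484 -0.002  1.368  1.03 ] F [ 0.4 -0.5 -3.3] T [-0.11  0.15 -0.01] 44.98291611671448 0.0177
tr [-0.0679  0.1695  0.0072] dr [ 1.500e-01 -2.000e-02 -3.365e+01]
```

>>> arm_command:
  fingers: [1,1,1,1,1,1,1,1]
  travel:
    - [-0.012,0.03,0]
    - [-0.024,0.06,0]
    - [-0.036,0.09,0]
    - [-0.048,0.12,0]
    - [-0.058,0.145,0]
    - [-0.065,0.162,0]
    - [-0.068,0.169,0]
    - [-0.068,0.169,0]
  dr:
    - [0,0,-5]
    - [0,0,-10]
    - [0,0,-15]
    - [0,0,-20]
    - [0,0,-25]
    - [0,0,-30]
    - [0,0,-33.6]
    - [0,0,-33.6]

```text
time: 12.88
tool_pos: [0.5217, -0.1542, 0.2662]
tool_rot: [-3.139, 0.003, 1.029]
contact_force: [0.9, 0.2, -3.1]
opening: 0.0181
grip_force: 45.0
```

```bash
python3 log.py;  python3 to.py .5243 -.1538 .240 59.3; python3 - <<'E'
from h import *
D=[]
for k in range(5):
    c=read_camera('top');D.append(c['z_map'])
c['z_map']=np.median(D,0).astype(np.float32);W=cloud(c).reshape(-1,3)
m=(W[:,2]>.2)&(W[:,2]<.40)&(np.hypot(W[:,0]-.524,W[:,1]+.154)<.085)
T=W[m];b=T[(T[:,2]<.295)];print(len(b),b.mean(0),cv2.minAreaRect(b[:,:2].astype(np.float32)))
cs=read_camera('scene');np.savez('s3.npz',**cs)
cv2.imwrite('pics/s3.png',cv2.convertScaleAbs(cv2.resize(cs['color'][150:300,200:340],None,fx=4,fy=4,interpolation=cv2.INTER_CUBIC),alpha=1.7))
E
```

```text
12.8833 [ 0.5217 -0.1542  0.2662] [-1.7988e+02  1.7000e-01  5.8940e+01] [-0.427  0.352  1.399 -0.003  1.393  0.116] F [ 0.9  0.2 -3.1] T [-0.02  0.04 -0.04] 44.98087406158447 0.0181
tr [0.0017 0.0021 0.0262] dr [-0.12  0.17 -0.36]
38 [ 0.55115842 -0.09551585  0.28545567] ((0.5519408583641052, -0.09549544006586075), (0.009275950491428375, 0.01860707439482212), 83.90107727050781)
```

View pics/s3.png

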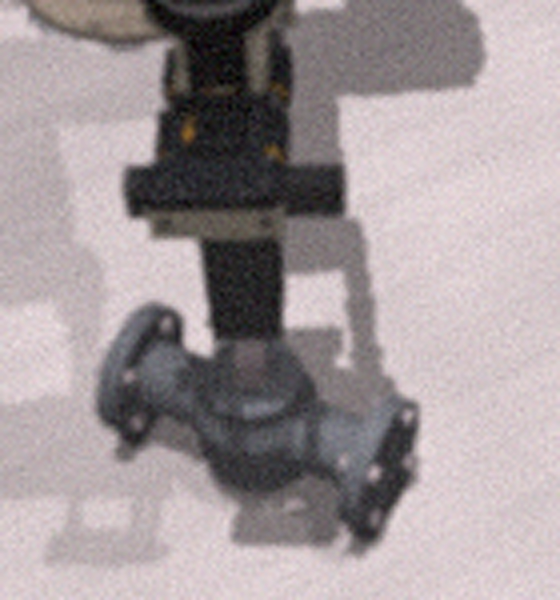

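Picture: the hub hangs over the bonnet with its foot edge at (246,338), and the stem is just below at (250,360). I'll descend to just above the stem.

>>> arm_command:
  fingers: [1,1,1,1,1,1,1]
  travel:
    - [0.001,0.001,0.006]
    - [0.0017,0.002,0.012]
    - [0.0017,0.002,0.018]
    - [0.0017,0.002,0.023]
    - [0.0017,0.002,0.026]
    - [0.0017,0.002,0.026]
    - [0.0017,0.002,0.026]
  dr:
    - [0,0,0]
    - [0,0,-0.3]
    - [0,0,-0.3]
    - [0,0,-0.3]
    - [0,0,-0.3]
    - [0,0,-0.3]
    - [0,0,-0.3]

```text
time: 13.77
tool_pos: [0.5246, -0.1518, 0.2407]
tool_rot: [-3.14, 0.002, 1.034]
contact_force: [-0.6, 0.0, -2.7]
opening: 0.0178
grip_force: 45.0
```

```bash
python3 log.py;  python3 to.py .5243 -.1538 .232 59.3
```

```text
13.7667 [ 0.5246 -0.1518  0.2407] [-1.799e+02  1.400e-01  5.926e+01] [-0.421  0.372  1.44  -0.002  1.332  0.116] F [-0.6  0.  -2.7] T [-0.05  0.11  0.03] 44.98218476772308 0.0178
tr [-0.0018  0.0008  0.0087] dr [-0.1   0.14 -0.04]
```

>>> arm_command:
  fingers: [1,1,1,1,1,1]
  travel:
    - [-0.001,0.0005,0.001]
    - [-0.0018,0.0008,0.002]
    - [-0.0018,0.0008,0.004]
    - [-0.0018,0.0008,0.006]
    - [-0.0018,0.0008,0.007]
    - [-0.0018,0.0008,0.007]
  dr:
    - [0,0,0]
    - [0,0,0]
    - [0,0,0]
    - [0,0,0]
    - [0,0,0]
    - [0,0,0]

```text
time: 14.27
tool_pos: [0.5242, -0.1537, 0.2335]
tool_rot: [-3.14, 0.002, 1.034]
contact_force: [-0.2, 0.0, -4.0]
opening: 0.0177
grip_force: 45.0
```

```bash
python3 log.py;  python3 to.py .5243 -.1538 .232 59.3
```

```text
14.2667 [ 0.5242 -0.1537  0.2335] [-1.7989e+02  1.4000e-01  5.9260e+01] [-0.424  0.377  1.452 -0.002  1.315  0.113] F [-0.2  0.  -4. ] T [-0.06  0.11 -0.04] 44.98223125934601 0.0177
tr [0.     0.0001 0.0015] dr [-0.11  0.14 -0.04]
```

>>> arm_command:
  fingers: [1,1,1,1,1,1]
  travel:
    - [0,0,0.001]
    - [0,0,0.002]
    - [0,0,0.003]
    - [0,0,0.004]
    - [0,0,0.004]
    - [0,0,0.004]
  dr:
    - [0,0,0]
    - [0,0,0]
    - [0,0,0]
    - [0,0,0]
    - [0,0,0]
    - [0,0,0]

```text
time: 14.77
tool_pos: [0.5243, -0.1538, 0.2298]
tool_rot: [-3.14, 0.002, 1.034]
contact_force: [-0.5, -0.4, -3.3]
opening: 0.0177
grip_force: 45.0
```

Foot ≈ 0.1235 m and no contact yet, so I'll keep going gently.

>>> arm_command:
  fingers: [1,1,1,1,1,1]
  travel:
    - [0,0,0.001]
    - [0,0,0.002]
    - [0,0,0.003]
    - [0,0,0.004]
    - [0,0,0.005]
    - [0,0,0.005]
  dr:
    - [0,0,0]
    - [0,0,0]
    - [0,0,0]
    - [0,0,0]
    - [0,0,0]
    - [0,0,0]

```text
time: 15.27
tool_pos: [0.5242, -0.1538, 0.2246]
tool_rot: [-3.14, 0.002, 1.034]
contact_force: [0.1, 0.4, -4.5]
opening: 0.0178
grip_force: 45.0
```

>>> arm_command:
  fingers: [1,1,1,1,1,1,1,1]
  travel:
    - [0,0,0.0015]
    - [0,0,0.003]
    - [0,0,0.0045]
    - [0,0,0.006]
    - [0,0,0.0075]
    - [0,0,0.009]
    - [0,0,0.01]
    - [0,0,0.01]
  dr:
    - [0,0,0]
    - [0,0,0]
    - [0,0,0]
    - [0,0,0]
    - [0,0,0]
    - [0,0,0]
    - [0,0,0]
    - [0,0,0]

```text
time: 15.93
tool_pos: [0.5242, -0.1538, 0.2146]
tool_rot: [-3.14, 0.002, 1.034]
contact_force: [-0.6, -0.6, -3.7]
opening: 0.0176
grip_force: 45.0
```

>>> arm_command:
  fingers: [1,1,1,1,1,1,1,1]
  travel:
    - [0,0,0.0015]
    - [0,0,0.003]
    - [0,0,0.0045]
    - [0,0,0.0055]
    - [0,0,0.0065]
    - [0,0,0.0075]
    - [0,0,0.0075]
    - [0,0,0.0075]
  dr:
    - [0,0,0]
    - [0,0,0]
    - [0,0,0]
    - [0,0,0]
    - [0,0,0]
    - [0,0,0]
    - [0,0,0]
    - [0,0,0]

```text
time: 16.6
tool_pos: [0.5243, -0.1538, 0.2073]
tool_rot: [-3.14, 0.002, 1.034]
contact_force: [0.1, 0.1, -3.3]
opening: 0.0175
grip_force: 45.0
```

>>> arm_command:
  fingers: [1,1,1,1,1,1]
  travel:
    - [0,0,0.0005]
    - [0,0,0.001]
    - [0,0,0.0015]
    - [0,0,0.002]
    - [0,0,0.002]
    - [0,0,0.002]
  dr:
    - [0,0,0]
    - [0,0,0]
    - [0,0,0]
    - [0,0,0]
    - [0,0,0]
    - [0,0,0]

```text
time: 17.1
tool_pos: [0.5245, -0.154, 0.2061]
tool_rot: [-3.142, 0.002, 1.034]
contact_force: [-0.9, -0.1, 4.8]
opening: 0.0177
grip_force: 45.0
```

It's home: the foot is on the shoulder with a light contact of about 8 N. Now I'll turn it to the pipe (59.3° → 33.6°).

>>> arm_command:
  fingers: [1,1,1,1,1,1,1,1]
  travel:
    - [0,0,-0.0004]
    - [0,0,-0.0004]
    - [0,0,-0.0004]
    - [0,0,-0.0004]
    - [0,0,-0.0004]
    - [0,0,-0.0004]
    - [0,0,-0.0004]
    - [0,0,-0.0004]
  dr:
    - [0,0,4]
    - [0,0,8]
    - [0,0,12]
    - [0,0,16]
    - [0,0,20]
    - [0,0,24]
    - [0,0,25.7]
    - [0,0,25.7]

```text
time: 17.77
tool_pos: [0.5247, -0.1548, 0.2063]
tool_rot: [3.139, 0.003, 0.585]
contact_force: [-0.7, -3.5, 2.6]
opening: 0.0177
grip_force: 45.0
```

>>> arm_command:
  fingers: [1,1,1]
  travel:
    - [0,0,0]
    - [0,0,0]
    - [0,0,0]
  dr:
    - [0,0,0]
    - [0,0,0]
    - [0,0,0]

```text
time: 18.02
tool_pos: [0.5247, -0.1547, 0.2063]
tool_rot: [3.139, 0.002, 0.586]
contact_force: [-1.2, -5.5, 3.6]
opening: 0.0179
grip_force: 45.0
```

```bash
python3 log.py
```

```text
18.0167 [ 0.5247 -0.1547  0.2063] [1.7987e+02 1.4000e-01 3.3600e+01] [-0.425  0.399  1.496 -0.003  1.246  0.561] F [-1.2 -5.5  3.6] T [-1.36  0.19  0.  ] 45.00333309173584 0.0179
```

>>> arm_command:
  fingers: [0.6,0.4,0,-0.5,-1,-1,-1,-1]
  travel:
    - [0,0,0]
    - [0,0,0]
    - [0,0,0]
    - [0,0,0]
    - [0,0,0]
    - [0,0,0]
    - [0,0,0]
    - [0,0,0]
  dr:
    - [0,0,0]
    - [0,0,0]
    - [0,0,0]
    - [0,0,0]
    - [0,0,0]
    - [0,0,0]
    - [0,0,0]
    - [0,0,0]

```text
time: 18.68
tool_pos: [0.5243, -0.1537, 0.2057]
tool_rot: [-3.141, 0.003, 0.586]
contact_force: [0.4, 0.4, -0.5]
opening: 0.0608
grip_force: 0.0
```

>>> arm_command:
  fingers: [-1,-1,-1,-1,-1,-1,-1,-1]
  travel:
    - [0,0,-0.005]
    - [0,0,-0.02]
    - [0,0,-0.045]
    - [0,0,-0.075]
    - [-0.03,0,-0.105]
    - [-0.06,0,-0.13]
    - [-0.1,0,-0.14]
    - [-0.14,0,-0.14]
  dr:
    - [0,0,0]
    - [0,0,0]
    - [0,0,0]
    - [0,0,0]
    - [0,0,0]
    - [0,0,0]
    - [0,0,0]
    - [0,0,0]

```text
time: 19.35
tool_pos: [0.4077, -0.2319, 0.3495]
tool_rot: [3.136, 0.001, 0.588]
contact_force: [0.6, -1.1, 0.1]
opening: 0.092
grip_force: 0.0
```

>>> arm_command:
  fingers: [-1,-1,-1,-1]
  travel:
    - [-0.03,0.01,0]
    - [-0.06,0.02,0]
    - [-0.06,0.02,0]
    - [-0.06,0.02,0]
  dr:
    - [0,0,0]
    - [0,0,0]
    - [0,0,0]
    - [0,0,0]

```text
time: 19.68
tool_pos: [0.3682, -0.2818, 0.3468]
tool_rot: [3.141, 0.002, 0.582]
contact_force: [1.4, 0.4, 0.1]
opening: 0.0918
grip_force: 0.0
```

```bash
python3 log.py; python3 - <<'E'
from h import *
D=[]
for k in range(5):
    c=read_camera('top');D.append(c['z_map'])
c['z_map']=np.median(D,0).astype(np.float32);W=cloud(c).reshape(-1,3)
m=(W[:,2]>.215)&(W[:,2]<.25)&(np.hypot(W[:,0]-.524,W[:,1]+.154)<.09)
b=W[m];print(len(b),np.median(b,0),b.mean(0),cv2.minAreaRect(b[:,:2].astype(np.float32)))
g=(b[:,:2]-b[:,:2].mean(0))@[1,1j];print('bar angle',np.degrees(np.angle((g**2).sum()))/2)
cs=read_camera('scene')
a=cv2.resize(cs['color'][170:300,200:330],(400,400));b=cv2.resize(c['color'][215:345,325:455],(400,400))
cv2.imwrite('pics/f.png',cv2.convertScaleAbs(np.hstack([a,b]),alpha=1.7))
E
```

```text
19.6833 [ 0.3682 -0.2818  0.3468] [1.7997e+02 1.3000e-01 3.3370e+01] [-0.817  0.158  1.443 -0.002  1.54   0.171] F [1.4 0.4 0.1] T [-0.09  0.08  0.01] 0.0 0.0918
594 [ 0.52631532 -0.15312319  0.22948897] [ 0.52584836 -0.1527739   0.22898425] ((0.525188148021698, -0.1535867154598236), (0.13030385971069336, 0.02002079226076603), 34.0469970703125)
bar angle 34.50429723183993
```

View pics/f.png

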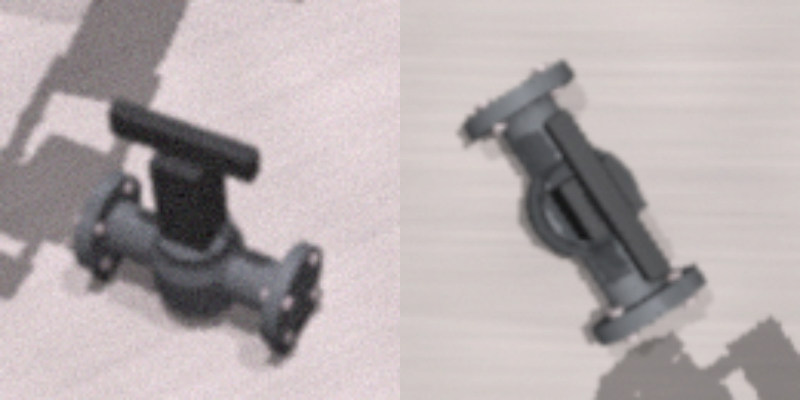

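The handle is seated upright on the stem, with its bar along the pipe at 34° (pipe 33.6°; crop left (185,140), right (605,195)). The top of the bar is at 0.229–0.230 m, so it is home, and the gripper is clear.

```bash
python3 -c "
from cell import *
print(hand_in())"
```

```text
the job is handed in; nothing more can be done
None
```

The job is handed in: the tee handle is fully home on the stem with its crossbar within about 1° of the pipe (measured from above). The gripper is clear, and the tin, manual and carton were never touched. The verdict was not shown.

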